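Tip the spatter cover out of its holder and close the screw cup with it

TASK

Close the screw cup against weld spatter: the flat cover lies flush in its tip-up holder, so first press down its round end at the thumb notch until the tongue stands up out of the holder and stays up. Then take the raised tongue and set the cover down gently on the cup so that it lies level on the rim, centred over the mouth, and let go. Leave the other things on the bench where they lie.

Things in the scene. Friction and masses are not known exactly. Their poses are not given: they have to be found in the camera images.
- cover: The loose cover, a flat plain aluminium plate 5 mm thick, about 110 g: a disc 88 mm across with a straight tongue 28 mm wide that runs along the cover's -x and ends (rounded) 84 mm from the disc's centre. Origin at the centre of the disc's underside; z normal to the plate, up. It starts level in the holder, underside 24 mm and top 29 mm over the bench, 2 mm from the walls all round.
- cover_center (a point): Centre of the disc of the cover, half-way through its thickness; the cover's axes.
- cover_tongue (a point): Where to pinch the cover: middle of its tongue, 62 mm along the cover's -x from cover_center, half-way through the thickness. Pinch across the 28 mm width (the cover's y), 51 to 73 mm from the disc's centre. With the cover fully tipped this point stands about 48 mm over the bench, clear above the channel walls; before that the walls keep fingers from its sides.
- holder_center (a point): Fixed tip-up holder of dark steel, 150 x 112 mm, wall tops 30 mm over the bench: a round wall (inner radius 46 mm, outer 53) round the disc, a channel 33 mm wide with 6 mm walls round the tongue. The point lies under the disc's centre, 24 mm up, on the rocker's axis. +x points to the thumb notch, a gap 50 mm wide in the round wall; -x along the tongue. Press the cover 25 to 35 mm along +x.
- rocker (a joint): Stiff grey rocker plate in the holder that carries the cover and turns about the holder's y axis: 0 level (start), 0.36 rad (its stop) with the notch end down and the tongue end up. Only friction, 0.10 N m, no spring: it stays where it is left. Pressing 22 mm from the axis takes about 5 N and sinks the plate there by 8 mm.
- cup_rim (a point): Centre of the mouth of the round steel screw cup, at the height of its rim, 24 mm over the bench. The cup is 73 mm across, open at the top, with screws inside; its magnetic foot holds it fast to the bench.
- cup: The screw cup as a whole (see cup_rim): origin at the centre of its underside.
- spanner: Bystander, loose: steel combination spanner lying flat, 151 x 25 x 8 mm. Origin at the centre of its underside.
- tape_roll: Bystander, loose: amber tape roll lying flat, 86 mm across, 20 mm high. Origin at the centre of its underside.
- nest_block: Bystander, loose: small machined metal block, 35 x 45 x 22 mm. Origin at the centre of its underside.
Not all that is in view belongs to the job. There is more than one size of the cup; the job needs the smaller.

How it is judged:
By the outcome, as a careful person would: the job done as asked, in the order asked, and still so for the second after the job is handed in, with the robot touching nothing.
It also fails if it takes over 48 s, if anything falls off the work surface, if the arm or the gripper's body presses on something with over 40 N, if the wrist force passes 120 N, or if a joint passes its speed limit or range.

ROBOT

A 6-joint arm with a two-finger parallel gripper is mounted at the origin on a cart in front of the work surface, level with it; the furniture and walls round the work are solid. World frame = base frame: x ahead of the robot, y to its left, z up, the work surface at z = 0. Lengths are in m, angles in rad, forces in N, time in s.
With the tool pointing down it reaches from about 0.325 to 0.925 m from the base axis. Payload 3.1 kg.
Tool frame: the origin (TCP) lies on the centre line of the jaws, within the pads' length; the fingertips stand 11 mm ahead of it and the grasp point (between the pads) lies 8 mm behind it (r.nose_length is the z of the fingertips in the tool frame, in m); z points along the fingers, y is the direction in which the jaws open and shut (so a half turn about z gives the same grasp; the last joint's range is limited). The gripper opens to 85 mm and grips with 20 to 120 N. Pads are 22 mm wide; open, the fingers measure 114 mm over their backs; the gripper's body (76 mm by 85 mm) begins 54 mm behind the grasp point. The pads swing forward as they close: fully open they stand 13 mm farther back than shut.
Start: joints at [1.124, 0.217, 1.613, -0, 1.311, -0.112], TCP at [0.205, 0.59, 0.216] pointing down, gripper open.
Joint ranges: [-2.75, 2.75], [-0.78, 2.1], [0.31, 2.55], [-1.13, 4.27], [0.13, 2.63], [-2.58, 2.58]. Speed limits (rad/s): [2.79, 2.79, 3.14, 3.14, 3.14, 3.14].

INTERFACE

Orientations are given as a rotation vector (axis times angle).
In Python, from workcell import r gives the robot as it stands. The module is installed in compiled form; this text tells all that it offers.
- The arm moves only by the tool drive_tool, never from a script. Its argument "targets" is a list of rows, each a list of 4 numbers: the shift along the tool's x, y, z in units of 40 mm (1.0 is 40 mm), then the turn about the tool's z in units of 8 degrees (1.0 is 8 degrees). A call has 1 to 5 rows; each row is the pose to reach, as a shift and turn from the pose commanded when the call began, along the tool's axes at that moment; what a row does not reach only later rows make up. A row lasts 1/10 s, in which the tool goes at most 50 mm and 8.59 degrees, less where a joint would pass 70% of its speed; a pose out of reach is approached as far as the arm can. A call with a gripper value outside its range is refused whole. "gripper" is the opening in per cent of the stroke, from 0 (shut) to 100 (fully open), set as the call begins (left out, the last holds). The fingers move at their own pace and stop on an object; "force" is the grip in N (left out, the last holds). Time passes only in rows, so rows that repeat a pose let the fingers close. It gives the time, the measured TCP pose, the force and the opening at its end, in the units of the state.
- r.observe(): the state, without advancing time (a new reading comes with each control period).
- r.get_image(name): name is "scene" or "top" or "wrist"; returns a dict with "image" (480x640x3 uint8, red, green, blue), "mtx" (3x3 intrinsics, pixels), "world_to_cam" (4x4, takes a point from world to camera coordinates); the wrist camera has in their place "tool_from_camera" (4x4, takes a point from camera to tool coordinates, whose origin is the TCP and whose axes are the flange's). Camera axes: x right, y down, z forward; pixel columns grow to the right and rows downward; lengths in m; the calibration is good to about 2 mm. A picture is of the moment at which its call begins: read the wrist's pose just before it. There is no depth.
- r.job_done(): hands the job in, once; it reports no verdict.
Trained networks look in the newest picture that a camera, given by its name, has taken for a name from the list of things; names that differ only in an ending like _2 or _b are one class to them, and where a whole thing is asked for, a point or a joint stands for the part that bears it (a point fixed in the world has none). Each returns a list of dicts, best first, with "confidence" (0 to 1); they miss things now and then, are a little off and sometimes report something else, mostly with a low value. They report only what shows in the picture. A call takes as long as a camera call. They do not tell look-alikes from the thing itself.
- r.find_in(camera, target): "rect" ([left, top, right, bottom] as shares, 0 to 1, of the picture: columns of its width, rows of its height, round what is visible of it).
- r.pinpoint(camera, target): "location" ([row, column] as shares, 0 to 1, of the picture: columns of its width, rows of its height: a listed point, or the origin of a listed thing).
The state is a dict: "t": time; "joints": joint angles; "joint_velocities": joint speeds; "tau": joint torques, N m; "tcp_pos": TCP position; "ee_rot": TCP orientation; "contact_force": force on the tool from outside, world axes, zero at the start; "ft_torque": the same for the moment, N m; "gripper_width": finger opening in m.
Only numpy, scipy, OpenCV 4.12 (cv2) and the standard library are available. Lean on these libraries where they do the work, as an engineer would, in place of code of your own. Each camera call takes 0.05 s, during which the arm holds its last target.

## Working session

There is one attempt and no reset: what is moved stays moved. The work goes in short steps, Python scripts to look and compute and a tool call to move; the robot and the scene stay as the last step left them, time stands still between calls to the robot, and variables do not carry over. Pictures are saved under pics/ and viewed, and the job is handed in when it is done.

Besides the shell and the picture viewer there is one more tool, called after ">>>" as name(argument=value, ...) on one line, values as JSON. drive_tool: Moves the arm, as the interface text tells. Its arguments: {"type":"object","properties":{"targets":{"type":"array"},"gripper":{"type":"number"},"force":{"type":"number"}},"required":["targets"]}

```bash
mkdir -p pics
cat > h.py <<'E'
from workcell import r
import numpy as np, cv2
from scipy.spatial.transform import Rotation as R
def ray(im,row,col,z):
    K=im["mtx"];T=np.array(im["world_to_cam"])
    d=np.linalg.inv(K)@np.array([col,row,1.0])
    Ri=T[:3,:3].T;c=-Ri@T[:3,3];d=Ri@d
    return c+d*(z-c[2])/d[2]
def wristim(s,im):
    T=np.eye(4);T[:3,:3]=R.from_rotvec(s["ee_rot"]).as_matrix();T[:3,3]=s["tcp_pos"]
    im["world_to_cam"]=np.linalg.inv(T@np.array(im["tool_from_camera"]));return im
def proj(im,p):
    q=np.array(im["world_to_cam"])@np.append(p,1);u=np.array(im["mtx"])@q[:3];return u[:2]/u[2]
def save(n,a): cv2.imwrite("pics/"+n+".png",cv2.cvtColor(a,cv2.COLOR_RGB2BGR))
E
python3 - <<'E'
from h import *
s=r.observe();print(s, r.nose_length)
Z={"cover_center":.0265,"cover_tongue":.0265,"holder_center":.024,"cup_rim":.024,"cup":0,"spanner":0,"tape_roll":0,"nest_block":0}
for c in ("top","scene"):
    im=r.get_image(c);save(c+"0",im["image"])
    for n,z in Z.items():
        for d in r.pinpoint(c,n)[:4]:
            row,col=d["location"][0]*480,d["location"][1]*640
            print(c,n,round(d["confidence"],2),round(row),round(col),ray(im,row,col,z).round(4))
E
```

```text
{'t': 0.0, 'joints': array([ 1.12379322e+00,  2.17749225e-01,  1.61496781e+00,  1.91658260e-05,
        1.31129690e+00, -1.12220824e-01]), 'joint_velocities': array([-0.00160844,  0.00047088, -0.00065306,  0.00179112,  0.00131954,
        0.00032267]), 'tau': array([-1.49128726e-03, -3.96851349e+01, -3.03852296e+01, -3.24699186e-04,
        9.67821950e-03,  2.96562199e-06]), 'tcp_pos': array([0.20496051, 0.58951879, 0.2149538 ]), 'ee_rot': array([-0.5233154 , -3.09700212,  0.0036468 ]), 'contact_force': array([-0.31212974,  0.1722323 , -0.58537233]), 'ft_torque': array([-0.01313072, -0.00925183, -0.02667089]), 'gripper_width': 0.08555589355325303} 0.011
top cover_center 0.61 292 385 [ 0.5138 -0.2711  0.0265]
top cover_tongue 0.91 314 376 [ 0.4662 -0.25    0.0265]
top cup_rim 0.86 154 375 [ 0.8237 -0.258   0.024 ]
top cup_rim 0.7 289 297 [ 0.5218 -0.0822  0.024 ]
top cup 0.77 161 376 [ 0.8143 -0.2622  0.    ]
top cup 0.62 290 291 [ 0.5215 -0.0692  0.    ]
top cup 0.47 288 380 [ 0.5237 -0.2625  0.    ]
top spanner 0.79 228 281 [ 0.6598 -0.0466  0.    ]
top tape_roll 0.85 326 214 [0.4442 0.0961 0.    ]
top nest_block 0.67 235 343 [ 0.6432 -0.185   0.    ]
scene cover_center 0.8 326 291 [ 0.5142 -0.2647  0.0265]
scene cover_tongue 0.74 326 257 [ 0.4623 -0.2442  0.0265]
scene cover_tongue 0.58 273 337 [ 0.6311 -0.1995  0.0265]
scene cup_rim 0.76 244 256 [ 0.5174 -0.078   0.024 ]
scene cup_rim 0.74 263 440 [ 0.8185 -0.2532  0.024 ]
scene cup 0.77 252 258 [ 0.5197 -0.0803  0.    ]
scene cup 0.73 278 439 [ 0.8111 -0.2704  0.    ]
scene spanner 0.75 221 316 [ 0.6549 -0.0516  0.    ]
scene tape_roll 0.73 201 198 [0.4454 0.0948 0.    ]
scene nest_block 0.62 270 335 [ 0.6395 -0.1783  0.    ]
```

View pics/top0.png

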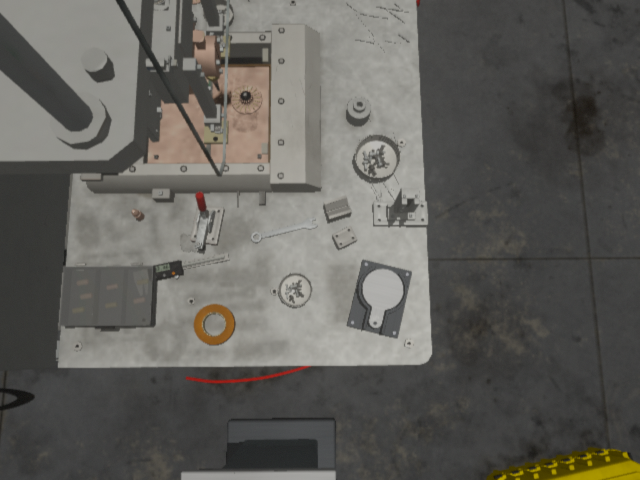

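View pics/scene0.png

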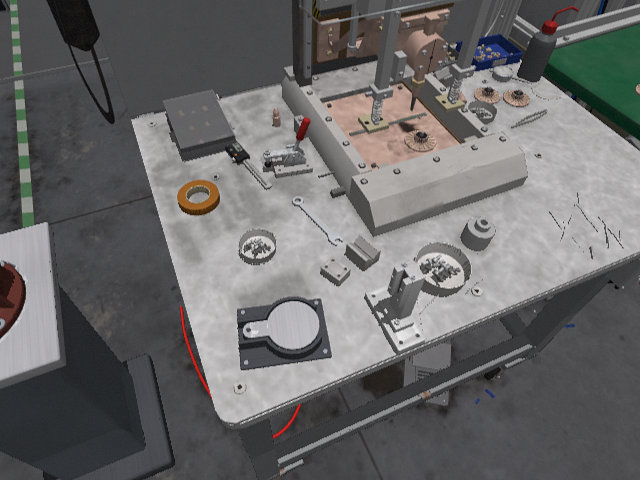

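Run:
```python
import cv2
a=cv2.imread("pics/top0.png")
c=[cv2.resize(a[y-45:y+45,x-60:x+60],(400,300),interpolation=cv2.INTER_CUBIC) for y,x in ((292,385),(289,297),(154,375),(235,343))]
cv2.imwrite("pics/crop0.png",cv2.vconcat([cv2.hconcat(c[:2]),cv2.hconcat(c[2:])]))
```

```text
(no output)
```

View pics/crop0.png

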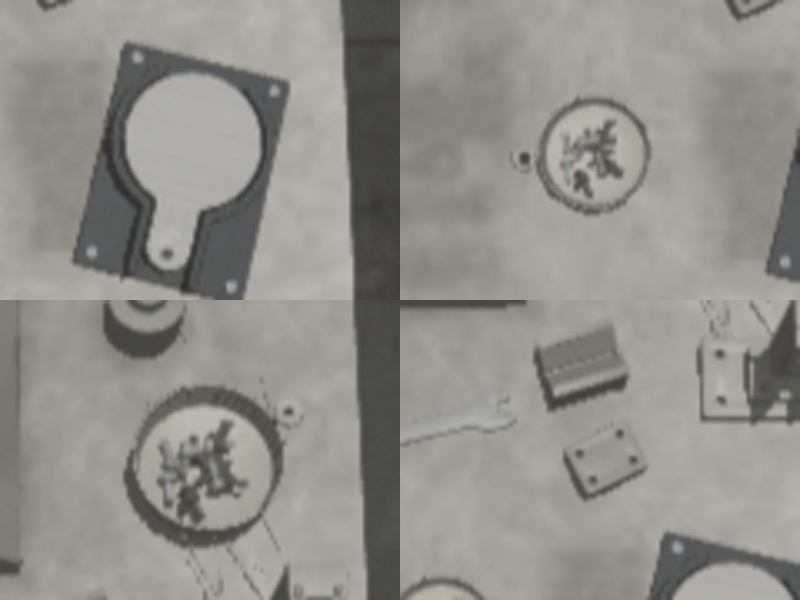

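Candidates are the small cup (top 297,289; left lower) and the large cup (375,154), and the picture confirms the left one is smaller. The cover in the dark holder is the only one, at (385,292). Next I'll fit the outlines properly.

```bash
cat > fit.py <<'E'
from h import *
def W(im,pts,z): return np.array([ray(im,p[1],p[0],z)[:2] for p in pts])
def circ(P):
    A=np.c_[2*P,np.ones(len(P))];s=np.linalg.lstsq(A,(P**2).sum(1),rcond=None)[0]
    return s[:2],np.sqrt(s[2]+s[:2]@s[:2])
def cover(im,c0,z=.029,th=120,disc=.05):
    g=cv2.cvtColor(im["image"],cv2.COLOR_RGB2GRAY)
    m=(g>th).astype(np.uint8);n,l=cv2.connectedComponents(m,connectivity=4)
    u,v=proj(im,[*c0,z]).round().astype(int)
    k=(l==l[v,u]).astype(np.uint8)
    cs,_=cv2.findContours(k,cv2.RETR_EXTERNAL,cv2.CHAIN_APPROX_NONE);c=max(cs,key=cv2.contourArea)[:,0].astype(float)
    P=W(im,c,z);ctr=np.array(c0)
    for i in range(15):
        d=np.linalg.norm(P-ctr,axis=1);far=P[d>.06]
        t=far.mean(0)-ctr; t/=np.linalg.norm(t)
        s=((P-ctr)@t<.025);ctr,rad=circ(P[s])
    return ctr,rad,-t,np.linalg.norm(P-ctr,axis=1).max(),len(c)
E
python3 - <<'E'
from fit import *
for c in("top","scene"):
    im=r.get_image(c)
    for th in (110,130,150):
        try:
            a=cover(im,(.514,-.267),th=th);print(c,th,a[0].round(4),a[1].round(4),np.degrees(np.arctan2(a[2][1],a[2][0])).round(1),a[3].round(4),a[4])
        except Exception as e: print(c,th,e)
    u=proj(im,[.52,-.08,.024]).round().astype(int);s=30
    save("cup_"+c,cv2.resize(im["image"][u[1]-s:u[1]+s,u[0]-s:u[0]+s],(600,600),interpolation=cv2.INTER_CUBIC))
    print(u)
E
```

```text
top 110 [ 0.5204 -0.2655] 0.0427 -14.6 0.0845 147
top 130 [ 0.52   -0.2655] 0.0423 -14.2 0.0835 145
top 150 [ 0.5191 -0.2654] 0.042 -14.7 0.0822 142
[296 289]
scene 110 [ 0.518  -0.2643] 0.0435 -14.2 0.0828 184
scene 130 [ 0.518  -0.2642] 0.0431 -14.0 0.0827 180
scene 150 [ 0.5184 -0.2643] 0.0425 -14.7 0.083 182
[258 244]
```

View pics/cup_scene.png

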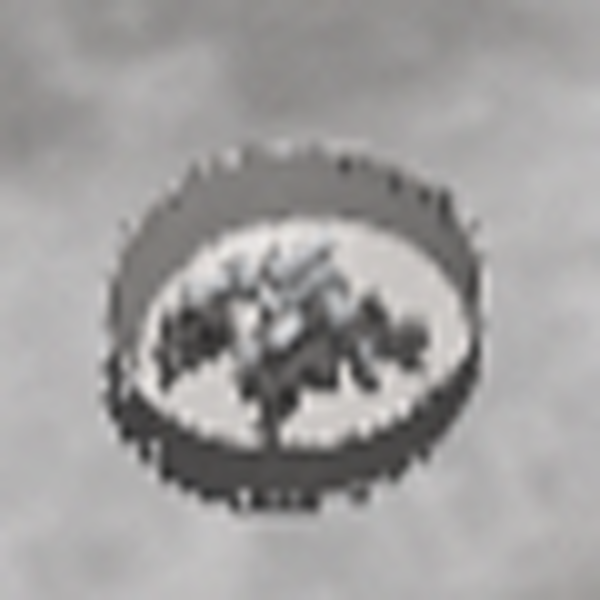

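Cover is at about (0.519, −0.265), yaw ≈ −14.4°, radius and length consistent with 44/84 mm. The small cup is near (0.520, −0.080). I'll move over so the wrist camera sees both.

```bash
cat > go.py <<'E'
from h import *
import sys
def delta(p,yawx=165.6,s=None):
    s=s or r.observe();M=R.from_rotvec(s["ee_rot"]).as_matrix()
    d=M.T@(np.array(p)-s["tcp_pos"])/.04
    yx=np.degrees(np.arctan2(M[1,0],M[0,0]));t=-((yawx-yx+180)%360-180)/8
    return d.round(3),round(t,3),round(yx,2)
if __name__=="__main__":
    a=[float(x) for x in sys.argv[1:]]
    s=r.observe();print("at",s["tcp_pos"].round(4),"tilt",R.from_rotvec(s["ee_rot"]).as_matrix()[:,2].round(3),"F",s["contact_force"].round(2));print(delta(a[:3],*(a[3:4])))
E
python3 go.py .47 -.17 .24
python3 -c "
from h import *
print(np.array(r.get_image('wrist')['tool_from_camera']).round(3))"
```

```text
at [0.2053 0.5903 0.2163] tilt [-0.  0. -1.] F [-0.24 -0.07 -0.55]
(array([-12.495, -15.779,  -0.593]), np.float64(-0.598), np.float64(160.82))
[[-0.001 -0.964 -0.266  0.067]
 [ 1.    -0.001  0.    -0.001]
 [-0.001 -0.266  0.964 -0.158]
 [ 0.     0.     0.     1.   ]]
```

>>> drive_tool(targets=[[-0.73, -0.93, -0.12, -0.12], [-1.46, -1.86, -0.24, -0.24], [-2.19, -2.79, -0.36, -0.36], [-2.92, -3.72, -0.48, -0.48], [-3.65, -4.65, -0.59, -0.6]], gripper=0)

```text
t: 1.55
tcp_pos: [0.2824, 0.3651, 0.2402]
ee_rot: [0.391, 3.116, 0.001]
contact_force: [0.7, 0.0, 0.4]
gripper_width: 0.0122
```

```bash
python3 go.py .47 -.17 .24
```

```text
at [0.2824 0.3651 0.2402] tilt [ 0.001  0.    -1.   ] F [0.7  0.   0.37]
(array([-7.8480e+00, -1.1804e+01,  6.0000e-03]), np.float64(0.013), np.float64(165.7))
```

>>> drive_tool(targets=[[-0.65, -0.98, 0, 0], [-1.3, -1.96, 0, 0], [-1.95, -2.94, 0, 0], [-2.6, -3.92, 0, 0], [-3.25, -4.9, 0, 0]])

```text
t: 2.05
tcp_pos: [0.3597, 0.1428, 0.2403]
ee_rot: [0.392, 3.115, 0.001]
contact_force: [1.4, 0.1, -0.3]
gripper_width: -0.0002
```

>>> drive_tool(targets=[[-0.65, -0.98, 0, 0], [-1.3, -1.96, 0, 0], [-1.95, -2.94, 0, 0], [-2.6, -3.92, 0, 0], [-3.25, -4.9, 0, 0]])

```text
t: 2.55
tcp_pos: [0.437, -0.0797, 0.2403]
ee_rot: [0.394, 3.115, 0.0]
contact_force: [0.7, -0.3, 0.3]
gripper_width: 0.0
```

```bash
python3 go.py .47 -.17 .24
```

```text
at [ 0.437  -0.0797  0.2403] tilt [ 0.001 -0.    -1.   ] F [ 0.68 -0.28  0.34]
(array([-1.361, -1.981,  0.01 ]), np.float64(-0.002), np.float64(165.58))
```

Settle here, where the cup is ahead, and take a wrist look.

>>> drive_tool(targets=[[-0.2, -0.6, 0, 0], [-0.4, -1.2, 0, 0], [-0.4, -1.2, 0, 0], [-0.4, -1.2, 0, 0]])

```text
t: 2.95
tcp_pos: [0.44, -0.1281, 0.2399]
ee_rot: [-0.395, -3.116, -0.001]
contact_force: [-0.2, -0.0, -0.4]
gripper_width: 0.0001
```

Run:
```python
from fit import *
s=r.observe();im=wristim(s,r.get_image("wrist"));save("w1",im["image"])
print(s["tcp_pos"])
for n,z in (("cover_center",.0265),("cover_tongue",.0265),("holder_center",.024),("cup_rim",.024),("cup",0)):
    for d in r.pinpoint("wrist",n)[:3]:
        row,col=d["location"][0]*480,d["location"][1]*640
        print(n,round(d["confidence"],2),round(row),round(col),ray(im,row,col,z).round(4))
```

```text
[ 0.44002778 -0.1280813   0.23985463]
cover_center 0.8 320 210 [ 0.5201 -0.2645  0.0265]
cover_tongue 0.61 260 207 [ 0.4609 -0.2471  0.0265]
cup_rim 0.75 273 397 [ 0.5192 -0.0774  0.024 ]
cup 0.71 269 392 [ 0.5227 -0.0792  0.    ]
```

View pics/w1.png

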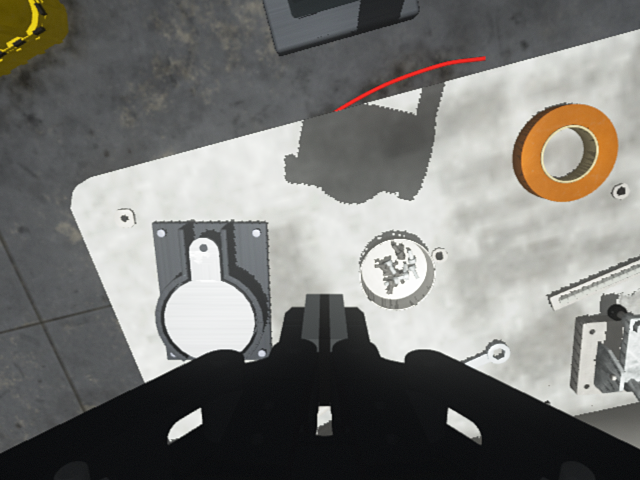

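The wrist view shows the cover at (209,315), tongue up at (205,255), the small cup at (397,270) and a bolt head at (439,255). I'll refine with fits.

Run:
```python
from fit import *
s=r.observe();im=wristim(s,r.get_image("wrist"))
for th in(170,200,225):
    a=cover(im,(.519,-.265),th=th);print(th,a[0].round(4),a[1].round(4),np.degrees(np.arctan2(a[2][1],a[2][0])).round(1),a[3].round(4),a[4])
v=im["image"].copy()
big=cv2.resize(v[210:330,337:457],(600,600),interpolation=cv2.INTER_CUBIC)
t=np.linspace(0,2*np.pi,100)
for z,c in((.024,(255,0,0)),(0,(0,0,255))):
    P=np.array([(proj(im,[.5195+.0365*np.cos(k),-.079+.0365*np.sin(k),z])-[337,210])*5+2 for k in t]).astype(np.int32)
    cv2.polylines(big,[P],True,c,1)
save("cupfit",big)
```

```text
170 [ 0.5159 -0.2642] 0.0426 -14.9 0.0802 311
200 [ 0.516  -0.2641] 0.0423 -14.9 0.0794 310
225 [ 0.516  -0.2641] 0.0419 -15.0 0.0795 309
```

View pics/cupfit.png

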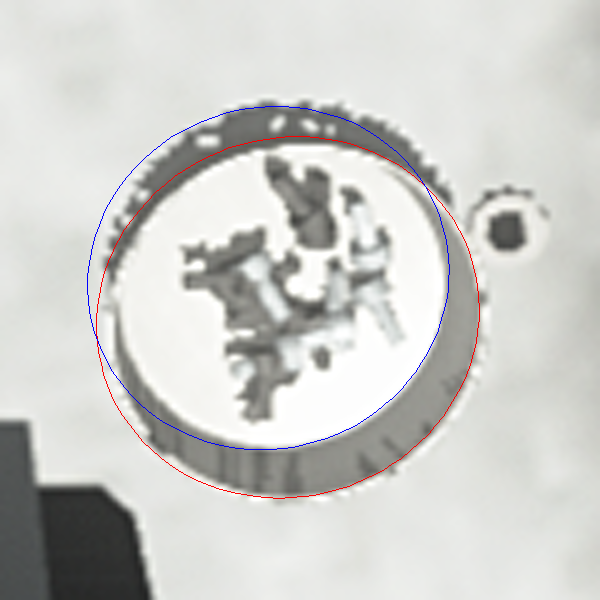

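```bash
python3 go.py .55 -.2725 .24 165.5;python3 go.py .55 -.2725 .06 165.5
```

```text
at [ 0.4402 -0.1273  0.24  ] tilt [ 0. -0. -1.] F [ 0.4  -0.37 -0.09]
(array([-3.557, -2.839,  0.   ]), np.float64(0.025), np.float64(165.7))
at [ 0.4402 -0.1273  0.24  ] tilt [ 0. -0. -1.] F [ 0.4  -0.37 -0.09]
(array([-3.556, -2.839,  4.5  ]), np.float64(0.025), np.float64(165.7))
```

>>> drive_tool(targets=[[-0.8, -0.6, 0.5, 0.02], [-1.6, -1.2, 1, 0.02], [-2.4, -1.8, 1.5, 0.02], [-3.0, -2.35, 2.2, 0.02], [-3.55, -2.84, 2.8, 0.02]])

```text
t: 3.8
tcp_pos: [0.5505, -0.2743, 0.1266]
ee_rot: [0.397, 3.116, 0.0]
contact_force: [0.7, 0.8, -0.5]
gripper_width: -0.0003
```

>>> drive_tool(targets=[[0, 0, 0.8, 0], [0, 0, 1.4, 0], [0, 0, 1.6, 0], [0, 0, 1.6, 0]])

```text
t: 4.2
tcp_pos: [0.5484, -0.2723, 0.0623]
ee_rot: [-0.396, -3.113, -0.002]
contact_force: [0.4, 1.0, 0.6]
gripper_width: 0.0002
```

```bash
python3 go.py .55 -.2725 .04 165.5
python3 - <<'E'
from h import *
for c in("scene","wrist"):
    im=r.get_image(c);save(c+"2",im["image"])
a=cv2.imread("pics/scene2.png");cv2.imwrite("pics/scene2c.png",cv2.resize(a[240:400,190:390],(800,600)))
E
```

```text
at [ 0.5484 -0.2723  0.0623] tilt [-0.003  0.002 -1.   ] F [0.4 1.  0.6]
(array([-0.042,  0.004,  0.557]), np.float64(-0.001), np.float64(165.49))
```

View pics/scene2c.png

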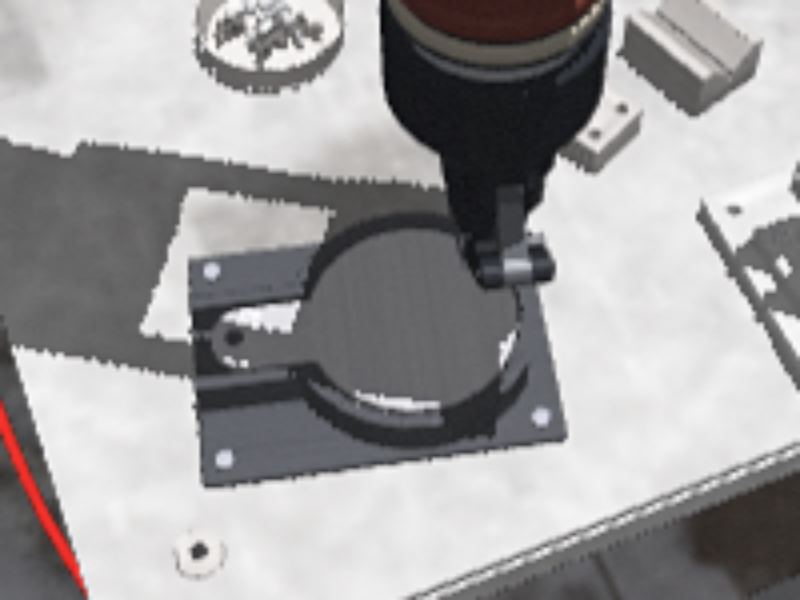

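View pics/wrist2.png

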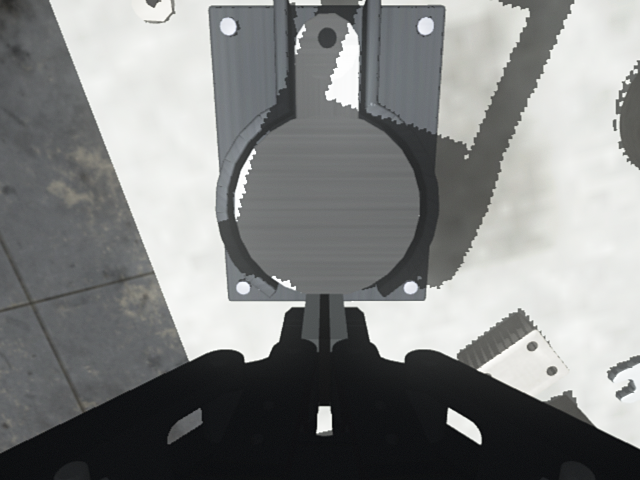

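The wrist view shows the fingers at column 325, centred on the disc (edges 235 to 420, centre ~(327,205)) and square with the holder.

Run:
```python
from fit import *
s=r.observe();im=wristim(s,r.get_image("wrist"))
L=ray(im,205,235,.029);Rr=ray(im,205,420,.029);print(L,Rr,np.linalg.norm(L-Rr),(L+Rr)/2)
print(ray(im,13,327,.029), proj(im,[s["tcp_pos"][0],s["tcp_pos"][1],s["tcp_pos"][2]-.011]))
u=np.array([np.cos(np.radians(-14.5)),np.sin(np.radians(-14.5)),0])
print(((s["tcp_pos"]-ray(im,13,327,.029))@u)-.084, "press x")
```

```text
[ 0.50757898 -0.30684177  0.029     ] [ 0.52960528 -0.22207405  0.029     ] 0.08758266966327506 [ 0.51859213 -0.26445791  0.029     ]
[ 0.4394766  -0.24430564  0.029     ] [325.85470264 290.36989797]
0.030802884545875472 press x
```

>>> drive_tool(targets=[[0, 0, 0.3, 0], [0, 0, 0.5, 0], [0, 0, 0.55, 0], [0, 0, 0.6, 0], [0, 0, 0.65, 0]])

```text
t: 4.85
tcp_pos: [0.5495, -0.2734, 0.0377]
ee_rot: [-0.398, -3.116, 0.0]
contact_force: [0.3, -0.4, -0.0]
gripper_width: 0.0
```

>>> drive_tool(targets=[[0, 0, 0.03, 0], [0, 0, 0.06, 0], [0, 0, 0.08, 0], [0, 0, 0.1, 0], [0, 0, 0.1, 0]])

```text
t: 5.35
tcp_pos: [0.5495, -0.2734, 0.0339]
ee_rot: [-0.398, -3.116, -0.0]
contact_force: [-0.7, -0.9, -0.1]
gripper_width: 0.0003
```

>>> drive_tool(targets=[[0, 0, 0.03, 0], [0, 0, 0.06, 0], [0, 0, 0.1, 0]])

```text
t: 5.65
tcp_pos: [0.5496, -0.2734, 0.0298]
ee_rot: [0.398, 3.116, -0.0]
contact_force: [-0.2, 0.2, 0.2]
gripper_width: -0.0001
```

```bash
python3 go.py .55 -.2725 .03 165.5
python3 - <<'E'
from h import *
for c in("scene","wrist"):
    im=r.get_image(c);save(c+"3",im["image"])
a=cv2.imread("pics/scene3.png");b=cv2.imread("pics/wrist3.png")
cv2.imwrite("pics/c3.png",cv2.hconcat([cv2.resize(a[240:400,190:390],(400,320)),cv2.resize(b,(400,320))]))
E
```

```text
at [ 0.5496 -0.2734  0.0298] tilt [ 0. -0. -1.] F [-0.2   0.17  0.18]
(array([-0.005,  0.025, -0.004]), np.float64(-0.005), np.float64(165.46))
```

View pics/c3.png

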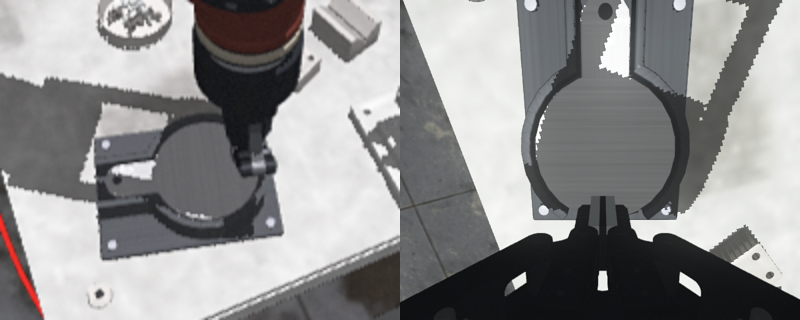

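>>> drive_tool(targets=[[0, 0, 0.04, 0], [0, 0, 0.08, 0], [0, 0, 0.1, 0]])

```text
t: 6.05
tcp_pos: [0.5494, -0.2733, 0.0256]
ee_rot: [-0.398, -3.116, -0.0]
contact_force: [0.2, -0.4, -0.5]
gripper_width: 0.0
```

>>> drive_tool(targets=[[0, 0, 0.04, 0], [0, 0, 0.08, 0], [0, 0, 0.1, 0]])

```text
t: 6.35
tcp_pos: [0.5494, -0.2733, 0.0217]
ee_rot: [-0.398, -3.116, -0.0]
contact_force: [-0.3, -0.0, -0.6]
gripper_width: 0.0
```

Run:
```python
from h import *
for c in("scene","wrist","top"):
    im=r.get_image(c);save(c+"4",im["image"])
a=cv2.imread("pics/scene4.png");b=cv2.imread("pics/wrist4.png")
cv2.imwrite("pics/c4.png",cv2.hconcat([cv2.resize(a[280:380,230:340],(400,400),interpolation=cv2.INTER_CUBIC),cv2.resize(b[100:340,200:440],(400,400))]))
```

```text
(no output)
```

View pics/c4.png

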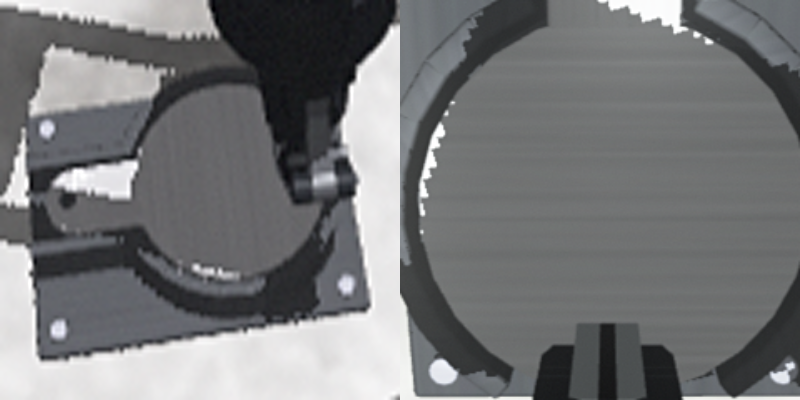

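Run:
```python
from fit import *
s=r.observe();print(s["tcp_pos"],s["contact_force"],s["tau"].round(2))
ims=r.get_image("scene");imw=wristim(s,r.get_image("wrist"))
M=R.from_rotvec(s["ee_rot"]).as_matrix()
for x in(-.011,0,.011):
  for z in(-.019,-.008,0,.011):
    p=s["tcp_pos"]+M@[x,0,z];print(x,z,"scene",proj(ims,p).round(0),"wrist",proj(imw,p).round(0),p.round(3))
c=np.array([.5186,-.2645,.029])
print(proj(ims,c),proj(imw,c),[proj(imw,c+M@[-.044,0,0]),proj(imw,c+M@[.044,0,0]),proj(imw,c+M@[0,.044,0]),proj(imw,c-M@[0,.044,0])])
a=imw["image"];b=np.clip(a[250:400,250:400].astype(int)*2,0,255).astype(np.uint8)
save("c5",np.hstack([cv2.resize(b,(400,400)),cv2.resize(np.clip(ims["image"][290:350,290:350].astype(int)*2,0,255).astype(np.uint8),(400,400))]))
save("w5",a)
```

```text
[ 0.5494747  -0.27337093  0.02183024] [-0.52785312 -1.06306439 -0.15662129] [ -0.   -42.18 -24.59  -0.     0.     0.  ]
-0.011 -0.019 scene [319. 318.] wrist [326. 348.] [ 0.56  -0.276  0.041]
-0.011 -0.008 scene [319. 321.] wrist [326. 334.] [ 0.56  -0.276  0.03 ]
-0.011 0 scene [318. 323.] wrist [326. 325.] [ 0.56  -0.276  0.022]
-0.011 0.011 scene [318. 326.] wrist [326. 314.] [ 0.56  -0.276  0.011]
0 -0.019 scene [312. 318.] wrist [326. 321.] [ 0.549 -0.273  0.041]
0 -0.008 scene [312. 322.] wrist [326. 308.] [ 0.549 -0.273  0.03 ]
0 0 scene [312. 324.] wrist [326. 300.] [ 0.549 -0.273  0.022]
0 0.011 scene [312. 327.] wrist [326. 290.] [ 0.549 -0.273  0.011]
0.011 -0.019 scene [306. 319.] wrist [326. 293.] [ 0.539 -0.271  0.041]
0.011 -0.008 scene [306. 322.] wrist [326. 282.] [ 0.539 -0.271  0.03 ]
0.011 0 scene [306. 325.] wrist [326. 275.] [ 0.539 -0.271  0.022]
0.011 0.011 scene [306. 328.] wrist [326. 266.] [ 0.539 -0.271  0.011]
[292.98181445 323.87395632] [328.32416646 228.13742389] [array([328.12779757, 334.92908596]), array([328.55271828, 103.84365866]), array([446.18441854, 228.01008205]), array([210.43548418, 228.26479646])]
```

View pics/c5.png

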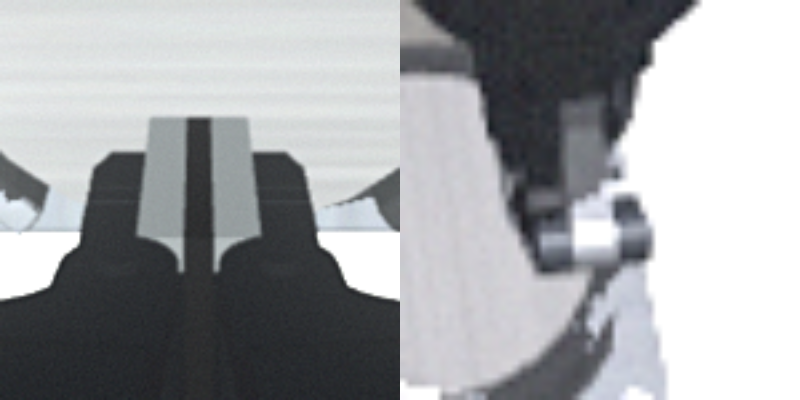

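View pics/w5.png

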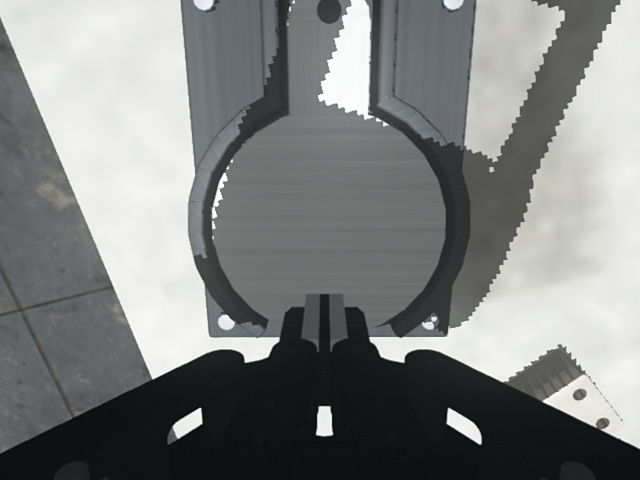

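Run:
```python
from fit import *
s=r.observe()
ims=r.get_image("scene");imt=r.get_image("top");imw=wristim(s,r.get_image("wrist"))
M=R.from_rotvec(s["ee_rot"]).as_matrix()
print("scene cam",-np.array(ims["world_to_cam"])[:3,:3].T@np.array(ims["world_to_cam"])[:3,3])
from scipy.optimize import brentq
for z in(.011,.004,-.004,-.011,-.019):
    f=lambda x: proj(imw,s["tcp_pos"]+M@[x,0,z])[1]-294
    x=brentq(f,-.05,.05);p=s["tcp_pos"]+M@[x,-.014,z];q=s["tcp_pos"]+M@[x-.022,-.014,z]
    print(z,round(x,4),proj(ims,p).round(1),proj(ims,q).round(1),p.round(3))
a=ims["image"][295:345,285:345];b=np.clip(cv2.resize(a,(720,600),interpolation=cv2.INTER_NEAREST).astype(int)*3,0,255).astype(np.uint8)
save("c6",b)
```

```text
scene cam [ 0.39945987 -0.59243401  0.71325726]
0.011 -0.0017 [314.2 334.1] [327.1 332.3] [ 0.548 -0.287  0.011]
0.004 0.0012 [312.6 332.5] [325.6 330.7] [ 0.545 -0.287  0.018]
-0.004 0.0045 [310.8 330.6] [323.8 328.8] [ 0.542 -0.286  0.026]
-0.011 0.0073 [309.1 328.9] [322.3 327.1] [ 0.539 -0.285  0.033]
-0.019 0.0106 [307.2 326.9] [320.5 325.1] [ 0.536 -0.284  0.041]
```

View pics/c6.png

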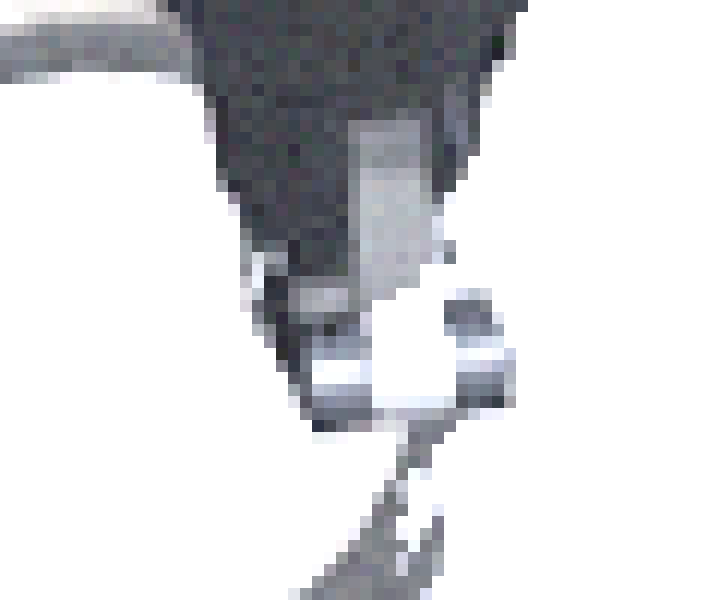

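The two views put the real fingertip corner at z≈0.026–0.03, so the shut fingertips are shorter than I assumed and not yet touching. I'll keep descending in small steps and watch the force.

>>> drive_tool(targets=[[0, 0, 0.04, 0], [0, 0, 0.08, 0], [0, 0, 0.1, 0]])

```text
t: 7.05
tcp_pos: [0.5493, -0.2733, 0.0176]
ee_rot: [-0.398, -3.116, -0.0]
contact_force: [0.4, 0.6, -0.7]
gripper_width: 0.0002
```

>>> drive_tool(targets=[[0, 0, 0.04, 0], [0, 0, 0.08, 0], [0, 0, 0.1, 0]])

```text
t: 7.35
tcp_pos: [0.5495, -0.2734, 0.014]
ee_rot: [-0.398, -3.116, -0.0]
contact_force: [-1.6, 1.7, 4.3]
gripper_width: 0.0002
```

Run:
```python
from h import *
s=r.observe();print(s["tcp_pos"],s["contact_force"],s["ft_torque"],s["gripper_width"])
for c in("scene","wrist"):
    im=r.get_image(c);save(c+"7",im["image"])
a=cv2.imread("pics/scene7.png");b=cv2.imread("pics/wrist7.png")
cv2.imwrite("pics/c7.png",cv2.hconcat([cv2.resize(a[280:380,230:340],(400,400),interpolation=cv2.INTER_CUBIC),cv2.resize(b,(400,400))]))
```

```text
[ 0.54945905 -0.27335528  0.01398833] [-1.56317875  1.73669825  4.34807045] [ 0.11861626  0.24379341 -0.06364065] 0.0001507117584259572
```

View pics/c7.png

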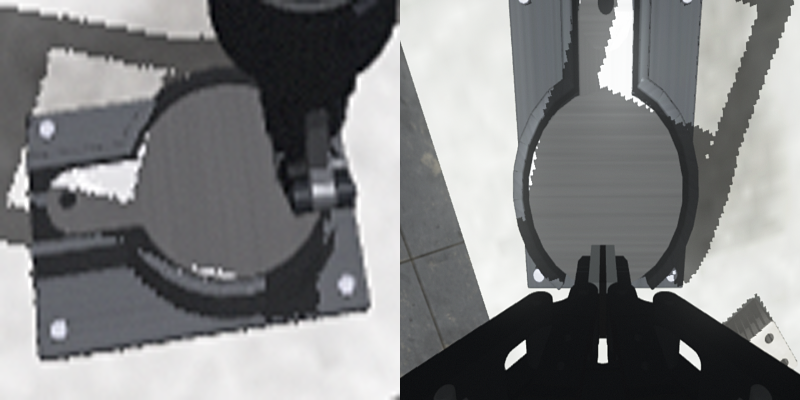

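>>> drive_tool(targets=[[0, 0, 0.02, 0], [0, 0, 0.05, 0], [0, 0, 0.05, 0]])

```text
t: 7.75
tcp_pos: [0.5498, -0.2735, 0.0123]
ee_rot: [0.398, 3.116, -0.0]
contact_force: [-0.8, 1.2, 4.7]
gripper_width: 0.0
```

Run:
```python
from h import *
s=r.observe();print(s["tcp_pos"],s["contact_force"],s["ft_torque"],s["tau"].round(2))
im=r.get_image("scene");save("scene8",im["image"])
im2=r.get_image("wrist");save("wrist8",im2["image"])
a=cv2.imread("pics/scene2.png")[300:365,235:345];b=cv2.imread("pics/scene8.png")[300:365,235:345]
cv2.imwrite("pics/c8.png",np.clip(cv2.vconcat([cv2.resize(x,(508,300),interpolation=cv2.INTER_CUBIC) for x in(a,b)]).astype(int)*1.6,0,255))
```

```text
[ 0.54977372 -0.27349444  0.01232297] [-0.78145006  1.1826737   4.67976301] [ 0.20171646  0.2740504  -0.01493081] [-2.300e-01 -4.005e+01 -2.343e+01 -4.000e-02 -5.200e-01 -0.000e+00][ WARN:0@1.651] global loadsave.cpp:1063 imwrite_ Unsupported depth image for selected encoder is fallbacked to CV_8U.
```

View pics/c8.png

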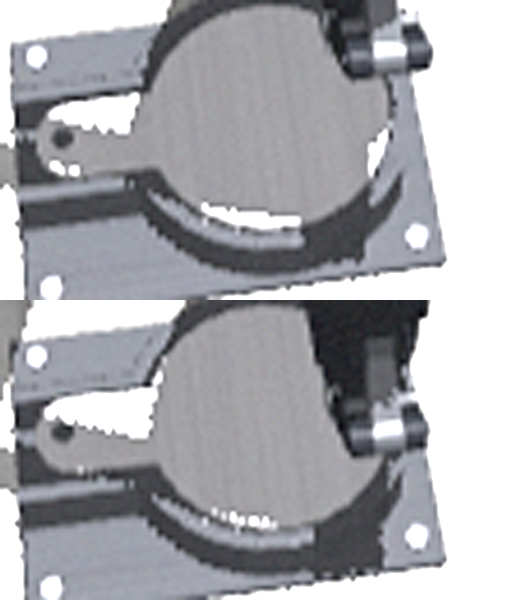

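It is tipping: the tongue end has risen and the steady ~4.7 N matches the stated friction. Continuing to the stop.

>>> drive_tool(targets=[[0, 0, 0.03, 0], [0, 0, 0.06, 0], [0, 0, 0.08, 0], [0, 0, 0.1, 0], [0, 0, 0.1, 0]])

```text
t: 8.35
tcp_pos: [0.5501, -0.2736, 0.0083]
ee_rot: [0.398, 3.115, -0.0]
contact_force: [-0.1, 1.4, 5.0]
gripper_width: -0.0001
```

>>> drive_tool(targets=[[0, 0, 0.02, 0], [0, 0, 0.04, 0], [0, 0, 0.05, 0], [0, 0, 0.05, 0]])

```text
t: 8.75
tcp_pos: [0.5499, -0.2736, 0.0062]
ee_rot: [0.397, 3.115, -0.0]
contact_force: [-0.1, 1.2, 4.7]
gripper_width: -0.0
```

Run:
```python
from h import *
s=r.observe();print(s["tcp_pos"],s["contact_force"],s["ft_torque"])
im=r.get_image("scene");save("scene9",im["image"])
im2=r.get_image("wrist");save("wrist9",im2["image"])
b=cv2.imread("pics/scene9.png")[290:365,235:345]
cv2.imwrite("pics/c9.png",cv2.hconcat([cv2.resize(b,(440,300)),cv2.resize(cv2.imread("pics/wrist9.png"),(360,300))]))
```

```text
[ 0.54994064 -0.27356134  0.00622072] [-0.09619953  1.24772982  4.65906463] [0.15503806 0.14443524 0.00818555]
```

View pics/c9.png

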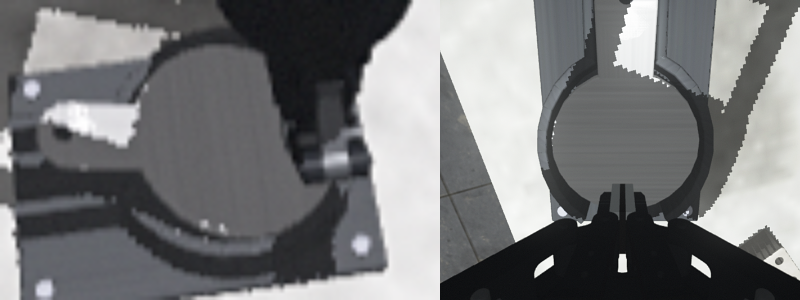

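>>> drive_tool(targets=[[0, 0, 0.02, 0], [0, 0, 0.04, 0], [0, 0, 0.05, 0], [0, 0, 0.05, 0]])

```text
t: 9.25
tcp_pos: [0.55, -0.2737, 0.0051]
ee_rot: [0.397, 3.116, -0.0]
contact_force: [-2.0, 1.7, 7.2]
gripper_width: -0.0001
```

>>> drive_tool(targets=[[0, 0, 0.02, 0], [0, 0, 0.04, 0], [0, 0, 0.04, 0]])

```text
t: 9.55
tcp_pos: [0.5507, -0.2741, 0.0045]
ee_rot: [0.397, 3.114, -0.001]
contact_force: [-2.6, 2.2, 12.7]
gripper_width: -0.0
```

>>> drive_tool(targets=[[0, 0, 0.02, 0], [0, 0, 0.03, 0]])

```text
t: 9.75
tcp_pos: [0.5511, -0.2744, 0.0042]
ee_rot: [0.397, 3.114, -0.002]
contact_force: [-3.3, 2.6, 16.7]
gripper_width: -0.0004
```

>>> drive_tool(targets=[[0, 0, -0.5, 0], [0, 0, -1.2, 0], [0, 0, -2.2, 0], [0, 0, -3.0, 0], [0, 0, -3.0, 0]])

```text
t: 10.25
tcp_pos: [0.5532, -0.2759, 0.1267]
ee_rot: [0.396, 3.106, -0.008]
contact_force: [0.9, -0.2, -0.1]
gripper_width: 0.0003
```

Run:
```python
from h import *
s=r.observe();print(s["tcp_pos"],s["contact_force"])
for c in("scene","wrist","top"):
    im=r.get_image(c);save(c+"10",im["image"])
    if c=="wrist":im=wristim(s,im)
    for n in("cover_center","cover_tongue"):
        for d in r.pinpoint(c,n)[:2]:
            row,col=d["location"][0]*480,d["location"][1]*640
            print(c,n,round(d["confidence"],2),round(row),round(col),ray(im,row,col,.0265 if n[6]=="c" else .048).round(4))
b=cv2.imread("pics/scene10.png")[280:370,230:350]
cv2.imwrite("pics/c10.png",cv2.hconcat([cv2.resize(b,(400,300)),cv2.resize(cv2.imread("pics/wrist10.png"),(400,300))]))
```

```text
[ 0.55317616 -0.27589692  0.12667633] [ 0.93202174 -0.17612329 -0.06434519]
scene cover_center 0.98 327 293 [ 0.5161 -0.2689  0.0265]
scene cover_center 0.67 322 259 [ 0.4678 -0.2383  0.0265]
scene cover_tongue 0.93 321 257 [ 0.4642 -0.2456  0.048 ]
wrist cover_center 0.64 200 324 [ 0.5295 -0.2706  0.0265]
wrist cover_tongue 0.68 94 328 [ 0.4707 -0.2531  0.048 ]
top cover_center 0.59 289 383 [ 0.5192 -0.2677  0.0265]
```

View pics/c10.png

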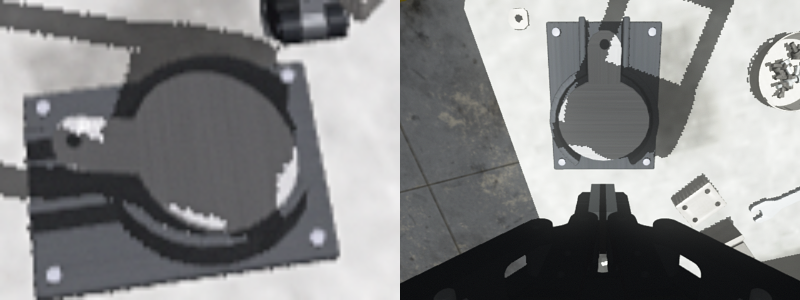

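The tongue stands up and stays up. The fingertip contact shows the tips effectively ~14 mm behind the reported TCP, so I'll use that rather than the stated 11 mm ahead. Now hovering over the tongue with the gripper about half open.

```bash
python3 go.py .4633 -.2502 .08 165.5
```

```text
at [ 0.5487 -0.2729  0.1195] tilt [-0.002  0.001 -1.   ] F [ 0.09 -0.06 -0.07]
(array([2.206, 0.013, 0.993]), np.float64(-0.005), np.float64(165.46))
```

>>> drive_tool(targets=[[0.8, 0, 0, 0], [1.6, 0, 0.3, 0], [2.2, 0, 0.7, 0], [2.2, 0, 1, 0], [2.2, 0, 1, 0]], gripper=50, force=25)

```text
t: 11.2
tcp_pos: [0.4629, -0.2503, 0.0789]
ee_rot: [-0.398, -3.113, -0.003]
contact_force: [0.3, 0.2, -0.4]
gripper_width: 0.0426
```

>>> drive_tool(targets=[[0, 0, 0, 0], [0, 0, 0, 0]])

```text
t: 11.4
tcp_pos: [0.4662, -0.2524, 0.0822]
ee_rot: [0.397, 3.114, -0.002]
contact_force: [0.2, 0.1, 0.8]
gripper_width: 0.0426
```

```bash
cat > look.py <<'E'
from h import *
import sys
k=sys.argv[1]
s=r.observe();print(s["t"],s["tcp_pos"].round(4),s["contact_force"].round(2),s["gripper_width"].round(4),R.from_rotvec(s["ee_rot"]).as_matrix()[:,2].round(3))
ims=r.get_image("scene");save("scene"+k,ims["image"]);imw=wristim(s,r.get_image("wrist"));save("wrist"+k,imw["image"])
c=[float(x) for x in sys.argv[2:4]] if len(sys.argv)>3 else [.49,-.255]
u=proj(ims,[*c,.03]).round().astype(int)
b=np.clip(ims["image"].astype(int)*1.5,0,255).astype(np.uint8)[max(u[1]-70,0):u[1]+50,u[0]-60:u[0]+60]
save("c"+k,np.hstack([cv2.resize(b,(400,400),interpolation=cv2.INTER_CUBIC),cv2.resize(imw["image"],(400,400))]))
E
python3 look.py 11;python3 go.py .4633 -.2502 .04 165.5
```

```text
at [ 0.4662 -0.2524  0.0822] tilt [ 0.002 -0.002 -1.   ] F [0.25 0.08 0.8 ]
(array([0.086, 0.035, 1.055]), np.float64(-0.004), np.float64(165.47))Traceback (most recent call last):
  File "look.py", line 4, in <module>
    s=r.observe();print(s["t"],s["tcp_pos"].round(4),s["contact_force"].round(2),s["gripper_width"].round(4),R.from_rotvec(s["ee_rot"]).as_matrix()[:,2].round(3))
                                                                                 ^^^^^^^^^^^^^^^^^^^^^^^^
AttributeError: 'float' object has no attribute 'round'
```

```bash
sed -i 's/s\["gripper_width"\].round(4)/round(s["gripper_width"],4)/' look.py; python3 look.py 11;python3 go.py .4633 -.2502 .04 165.5
```

```text
11.4 [ 0.4662 -0.2524  0.0822] [0.25 0.08 0.8 ] 0.0426 [ 0.002 -0.002 -1.   ]
at [ 0.4659 -0.2521  0.0822] tilt [ 0.002 -0.001 -1.   ] F [0.43 0.23 0.  ]
(array([0.076, 0.032, 1.054]), np.float64(-0.003), np.float64(165.48))
```

View pics/c11.png

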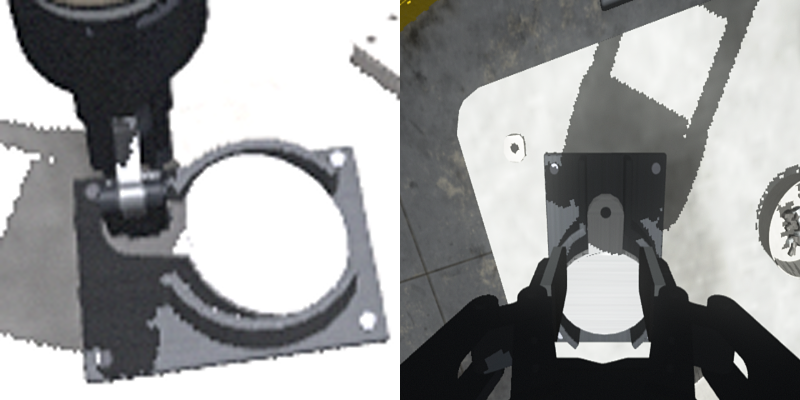

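View pics/wrist11.png

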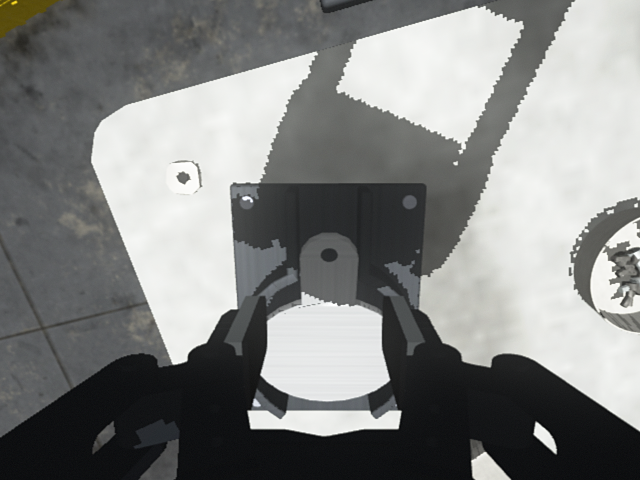

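Wrist view: tongue tip hole at (328,255); finger inner edges at columns 267 and 382, row 296. The known 42.6 mm opening gives me the tip's depth.

Run:
```python
from h import *
im=r.get_image("wrist");K=np.array(im["mtx"]);T=np.array(im["tool_from_camera"]);print(K[0,0],K[1,1])
a=cv2.cvtColor(im["image"],cv2.COLOR_RGB2BGR)[280:370,215:435]
cv2.imwrite("pics/tips.png",np.clip(cv2.resize(a,(800,327),interpolation=cv2.INTER_NEAREST).astype(float)*2,0,255).astype(np.uint8))
for gap in(105,115,120):
    Z=K[0,0]*.0426/gap; p=np.array([(325-K[0,2])/K[0,0]*Z,(296-K[1,2])/K[1,1]*Z,Z,1]);print(gap,(T@p).round(4))
```

```text
414.18418932359526 414.18418932359526
105 [ 2.5e-03 -4.0e-04 -1.4e-03  1.0e+00]
115 [ 8.2e-03 -4.0e-04 -1.5e-02  1.0e+00]
120 [ 1.06e-02 -5.00e-04 -2.10e-02  1.00e+00]
```

View pics/tips.png

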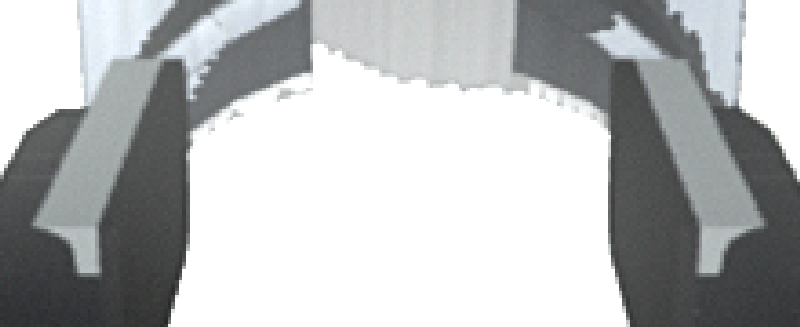

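```bash
python3 - <<'E'
from h import *
s=r.observe();im=wristim(s,r.get_image("wrist"))
p=ray(im,233,328,.0583);print(p, (p[:2]-[.5186,-.2645])@[np.cos(np.radians(-14.5)),np.sin(np.radians(-14.5))])
l,q=ray(im,250,300,.053),ray(im,250,358,.053);print(l,q,np.linalg.norm(l-q),(l+q)/2)
print(proj(im,[.4633,-.2502,.048]))
E
python3 go.py .4624 -.2500 .02 165.5
```

```text
[ 0.44394466 -0.24530444  0.0583    ] -0.07708357984407727
[ 0.44988154 -0.26035776  0.053     ] [ 0.45673535 -0.23400037  0.053     ] 0.027233924715976472 [ 0.45330844 -0.24717906  0.053     ]
[327.97562795 267.6506003 ]
at [ 0.4653 -0.2518  0.0818] tilt [ 0.001 -0.001 -1.   ] F [ 0.58 -0.18 -1.49]
(array([0.085, 0.027, 1.546]), np.float64(-0.004), np.float64(165.47))
```

>>> drive_tool(targets=[[0.05, 0.02, 0.5, 0], [0.05, 0.02, 0.9, 0], [0.05, 0.02, 1.2, 0], [0.05, 0.02, 1.3, 0], [0.05, 0.02, 1.3, 0]])

```text
t: 12.1
tcp_pos: [0.4623, -0.2498, 0.0286]
ee_rot: [-0.397, -3.115, -0.001]
contact_force: [0.1, 1.0, 0.1]
gripper_width: 0.0424
```

```bash
python3 look.py 12;python3 go.py .4624 -.2500 .02 165.5
```

```text
12.1 [ 0.4623 -0.2498  0.0286] [0.11 1.02 0.1 ] 0.0424 [-0.001  0.001 -1.   ]
at [ 0.4632 -0.2504  0.0297] tilt [ 0.001 -0.001 -1.   ] F [ 0.36 -0.17 -0.65]
(array([0.022, 0.006, 0.242]), np.float64(-0.005), np.float64(165.46))
```

View pics/c12.png

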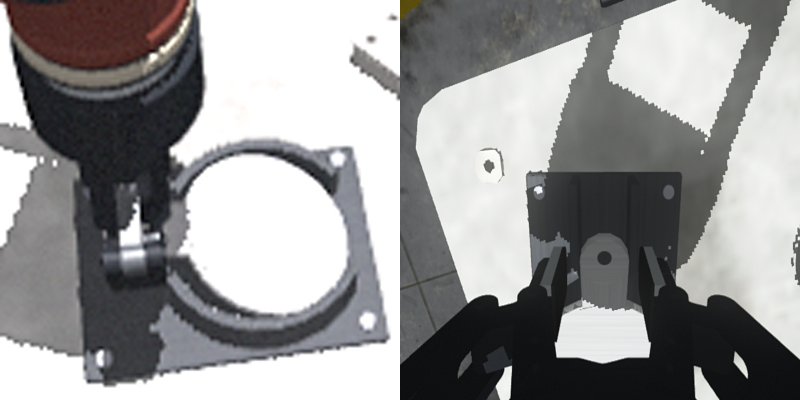

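>>> drive_tool(targets=[[0.01, 0, 0.1, 0], [0.02, 0, 0.2, 0], [0.02, 0, 0.23, 0], [0.02, 0, 0.23, 0]])

```text
t: 12.6
tcp_pos: [0.4615, -0.2496, 0.0196]
ee_rot: [-0.397, -3.116, -0.0]
contact_force: [-0.2, 0.4, -0.5]
gripper_width: 0.0424
```

>>> drive_tool(targets=[[0, 0, 0, 0], [0, 0, 0, 0], [0, 0, 0, 0], [0, 0, 0, 0]], gripper=20, force=30)

```text
t: 13.0
tcp_pos: [0.4619, -0.2498, 0.02]
ee_rot: [0.398, 3.116, -0.0]
contact_force: [0.3, 1.2, -0.1]
gripper_width: 0.0275
```

```bash
python3 look.py 13
```

```text
13.0 [ 0.4619 -0.2498  0.02  ] [ 0.31  1.16 -0.08] 0.0275 [ 0. -0. -1.]
```

View pics/c13.png

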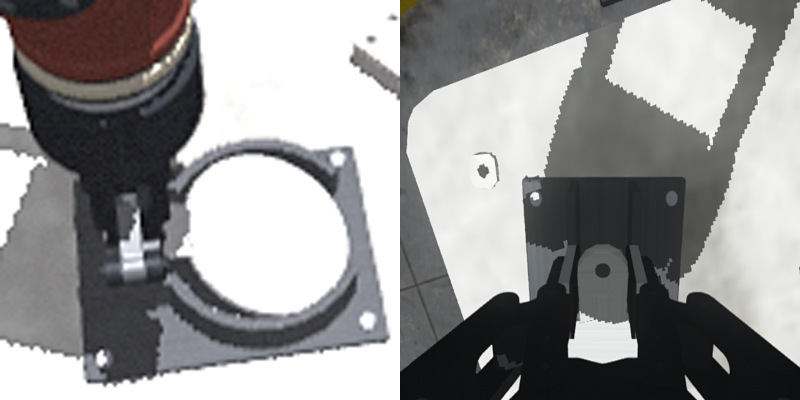

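Gripped at 27.5 mm (28 mm tongue). Lifting slowly straight up with a bit more grip.

>>> drive_tool(targets=[[0, 0, 0, 0], [0, 0, -0.1, 0], [0, 0, -0.25, 0], [0, 0, -0.45, 0], [0, 0, -0.7, 0]], gripper=10, force=45)

```text
t: 13.6
tcp_pos: [0.4615, -0.2497, 0.0484]
ee_rot: [-0.398, -3.116, -0.0]
contact_force: [-0.7, -0.2, -0.3]
gripper_width: 0.0268
```

>>> drive_tool(targets=[[0, 0, -0.3, 0], [0, 0, -0.6, 0], [0, 0, -0.9, 0], [0, 0, -1.1, 0], [0, 0, -1.1, 0]])

```text
t: 14.1
tcp_pos: [0.463, -0.2507, 0.0939]
ee_rot: [0.397, 3.113, -0.003]
contact_force: [-0.1, 0.5, -2.4]
gripper_width: 0.0268
```

```bash
python3 look.py 14
```

```text
14.1 [ 0.463  -0.2507  0.0939] [-0.06  0.52 -2.4 ] 0.0268 [ 0.003 -0.002 -1.   ]
```

View pics/c14.png

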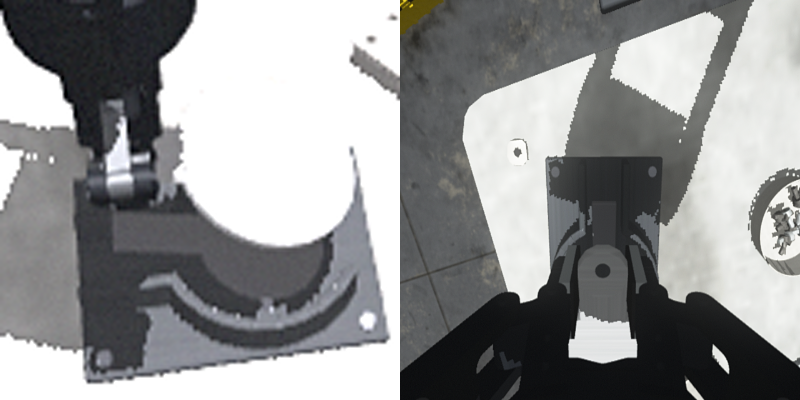

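View pics/wrist14.png

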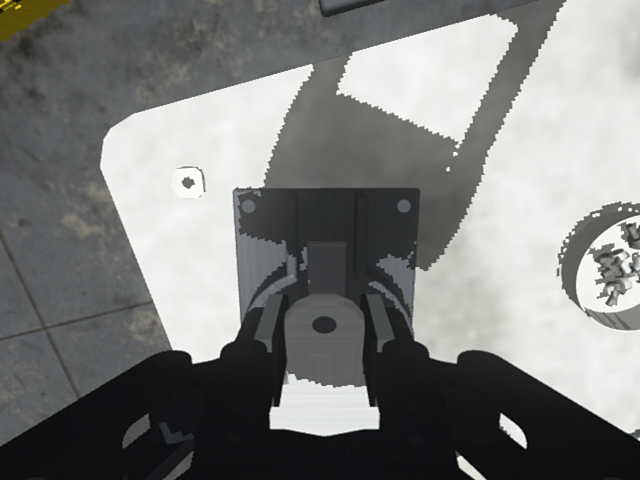

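Cover held with its tilt unchanged. Working out the set-down: first touch on the far rim, then let the plate level in the grip while pulling the tongue back ~4 mm.

```bash
python3 go.py .4614 -.0641 .09 165.5
python3 - <<'E'
from h import *
im=r.get_image("top")
for rc in ((291,274),):print("bolt",ray(im,*rc,.003))
E
```

```text
at [ 0.4618 -0.2498  0.0921] tilt [ 0. -0. -1.] F [-0.12 -0.32 -1.44]
(array([1.176, 4.492, 0.051]), np.float64(-0.005), np.float64(165.46))
bolt [ 0.51931164 -0.03223397  0.003     ]
```

>>> drive_tool(targets=[[0.15, 0.5, 0, 0], [0.4, 1.4, 0, 0], [0.65, 2.4, 0, 0], [0.9, 3.4, 0, 0], [1.1, 4.2, 0, 0]])

```text
t: 14.75
tcp_pos: [0.4601, -0.074, 0.0908]
ee_rot: [-0.397, -3.114, -0.001]
contact_force: [-0.5, -0.2, -2.1]
gripper_width: 0.027
```

>>> drive_tool(targets=[[0.08, 0.29, 0, 0], [0.08, 0.29, 0, 0], [0.08, 0.29, 0, 0]])

```text
t: 15.05
tcp_pos: [0.4613, -0.0648, 0.0917]
ee_rot: [-0.397, -3.116, 0.001]
contact_force: [-0.1, -0.1, -1.8]
gripper_width: 0.0267
```

```bash
python3 look.py 15 .5 -.08; python3 go.py .4614 -.0641 .04 165.5
```

```text
15.05 [ 0.4613 -0.0648  0.0917] [-0.1  -0.13 -1.78] 0.0267 [-0.    -0.001 -1.   ]
at [ 0.4615 -0.0654  0.0919] tilt [ 0.    -0.001 -1.   ] F [-0.16 -0.3  -1.93]
(array([0.01 , 0.031, 1.297]), np.float64(-0.014), np.float64(165.39))
```

View pics/c15.png

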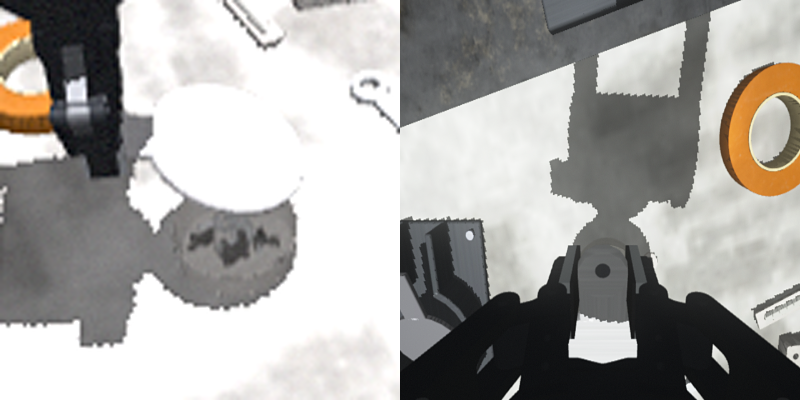

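>>> drive_tool(targets=[[0, 0.02, 0.4, 0], [0, 0.03, 0.8, 0], [0, 0.03, 1.05, 0], [0, 0.03, 1.15, 0], [0, 0.03, 1.15, 0]])

```text
t: 15.65
tcp_pos: [0.4611, -0.0634, 0.0453]
ee_rot: [-0.399, -3.115, -0.0]
contact_force: [-0.0, -0.4, -1.1]
gripper_width: 0.0262
```

```bash
python3 look.py 16 .5 -.08; python3 go.py .4614 -.0641 .04 165.5
```

```text
15.65 [ 0.4611 -0.0634  0.0453] [-0.02 -0.44 -1.14] 0.0262 [-0.001  0.    -1.   ]
at [ 0.4621 -0.0634  0.0464] tilt [ 0.001 -0.    -1.   ] F [-0.41 -0.8  -0.94]
(array([ 0.013, -0.021,  0.16 ]), np.float64(-0.009), np.float64(165.43))
```

View pics/c16.png

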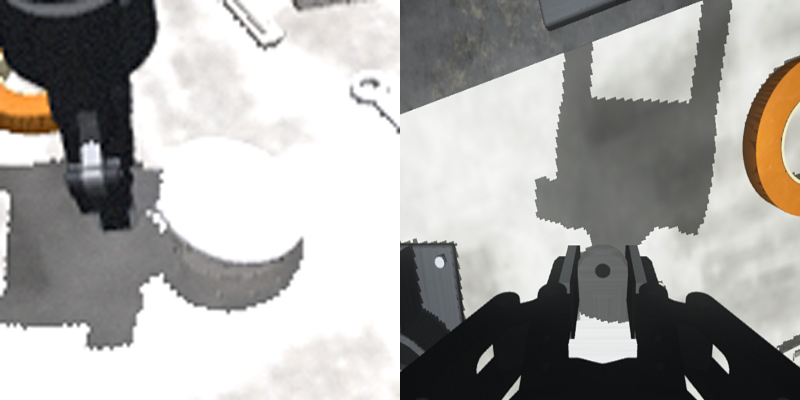

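>>> drive_tool(targets=[[0, 0, 0.08, 0], [0, 0, 0.16, 0], [0, 0, 0.22, 0], [0, 0, 0.22, 0]], force=25)

```text
t: 16.15
tcp_pos: [0.4611, -0.0628, 0.0367]
ee_rot: [-0.397, -3.116, -0.0]
contact_force: [0.2, 0.8, -2.6]
gripper_width: 0.0267
```

>>> drive_tool(targets=[[0, 0, 0.04, 0], [0, 0, 0.08, 0], [0, 0, 0.1, 0], [0, 0, 0.1, 0]])

```text
t: 16.55
tcp_pos: [0.4617, -0.063, 0.0332]
ee_rot: [0.397, 3.116, -0.0]
contact_force: [-0.3, -0.1, -0.4]
gripper_width: 0.0269
```

>>> drive_tool(targets=[[0.01, -0.01, 0.05, 0], [0.02, -0.02, 0.1, 0], [0.03, -0.02, 0.15, 0], [0.04, -0.02, 0.2, 0], [0.04, -0.02, 0.2, 0]])

```text
t: 17.05
tcp_pos: [0.4603, -0.0635, 0.0252]
ee_rot: [0.397, 3.115, -0.0]
contact_force: [-0.2, 0.6, 1.8]
gripper_width: 0.0268
```

```bash
python3 look.py 17 .5 -.08; python3 go.py .4600 -.0641 .02 165.5
```

```text
17.05 [ 0.4603 -0.0635  0.0252] [-0.18  0.61  1.81] 0.0268 [ 0.001 -0.    -1.   ]
at [ 0.4603 -0.0635  0.0254] tilt [ 0.001 -0.    -1.   ] F [ 0.36 -0.17  2.59]
(array([ 0.004, -0.017,  0.134]), np.float64(-0.005), np.float64(165.46))
```

View pics/c17.png

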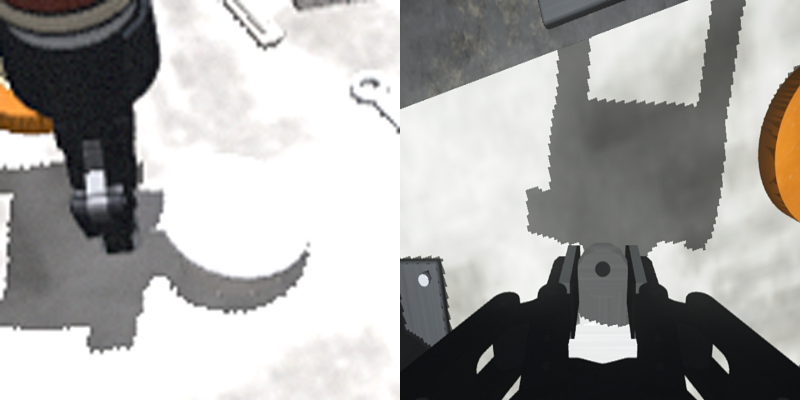

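>>> drive_tool(targets=[[0.01, 0, 0.05, 0], [0.02, 0, 0.1, 0], [0.03, 0, 0.15, 0], [0.04, 0, 0.2, 0], [0.04, 0, 0.25, 0]])

```text
t: 17.65
tcp_pos: [0.4575, -0.0628, 0.0146]
ee_rot: [-0.397, -3.115, -0.0]
contact_force: [-0.7, 0.1, 3.4]
gripper_width: 0.0265
```

>>> drive_tool(targets=[[0.01, 0, 0.05, 0], [0.01, 0, 0.1, 0], [0.02, 0, 0.15, 0], [0.02, 0, 0.18, 0], [0.02, 0, 0.18, 0]])

```text
t: 18.15
tcp_pos: [0.4569, -0.0626, 0.0075]
ee_rot: [-0.397, -3.115, -0.0]
contact_force: [-1.7, 0.1, 2.6]
gripper_width: 0.0268
```

```bash
python3 look.py 18 .5 -.08; python3 go.py .4576 -.0631 .0 165.5
```

```text
18.15 [ 0.4569 -0.0626  0.0075] [-1.66  0.1   2.61] 0.0268 [-0.001  0.    -1.   ]
at [ 0.4573 -0.0627  0.0078] tilt [-0.  0. -1.] F [-1.56  0.24  2.17]
(array([-0.01 , -0.007,  0.195]), np.float64(-0.005), np.float64(165.46))
```

View pics/c18.png

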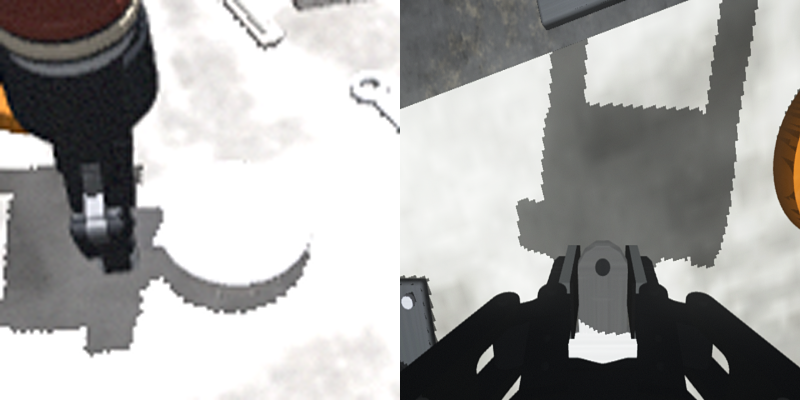

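>>> drive_tool(targets=[[0, 0, 0.04, 0], [0, 0, 0.08, 0], [0, 0, 0.12, 0], [0, 0, 0.12, 0]])

```text
t: 18.65
tcp_pos: [0.4574, -0.0627, 0.0029]
ee_rot: [-0.398, -3.116, -0.0]
contact_force: [-1.3, -0.0, 2.3]
gripper_width: 0.0263
```

>>> drive_tool(targets=[[0, 0, 0.03, 0], [0, 0, 0.06, 0], [0, 0, 0.06, 0]])

```text
t: 18.95
tcp_pos: [0.4574, -0.0627, 0.0005]
ee_rot: [-0.398, -3.116, -0.0]
contact_force: [-1.9, 0.0, 1.9]
gripper_width: 0.0265
```

```bash
python3 look.py 19 .5 -.08
python3 - <<'E'
import cv2
a=cv2.imread("pics/scene19.png");cv2.imwrite("pics/s19.png",cv2.resize(a[200:290,200:320],(800,600),interpolation=cv2.INTER_CUBIC))
E
```

```text
18.95 [ 0.4574 -0.0627  0.0005] [-1.91  0.    1.87] 0.0265 [-0.  0. -1.]
```

View pics/s19.png

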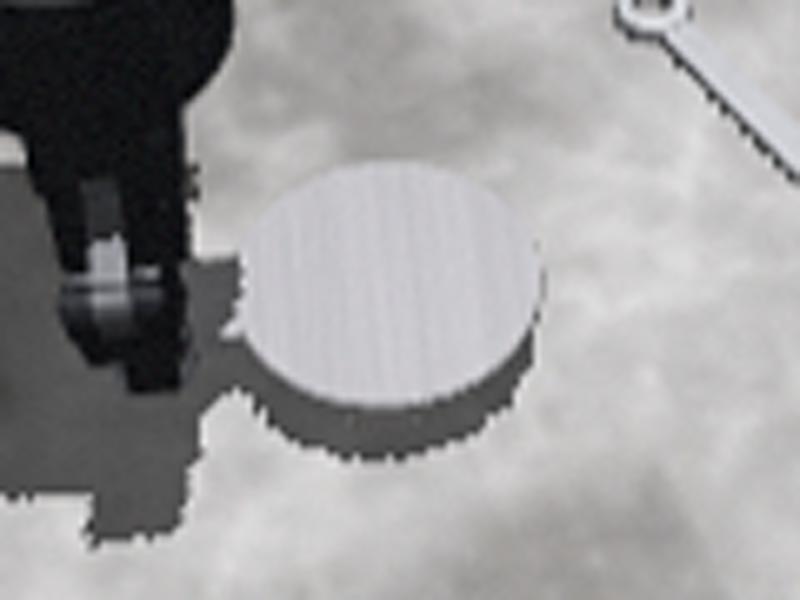

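>>> drive_tool(targets=[[0, 0, 0.03, 0], [0, 0, 0.05, 0], [0, 0, 0.05, 0]])

```text
t: 19.35
tcp_pos: [0.4574, -0.0627, -0.0014]
ee_rot: [-0.398, -3.116, -0.0]
contact_force: [-1.5, 0.7, 2.5]
gripper_width: 0.0264
```

```bash
cat > cc.py <<'E'
from fit import *
for c in("scene","top"):
    im=r.get_image(c)
    for d in r.pinpoint(c,"cover_center")[:3]:
        row,col=d["location"][0]*480,d["location"][1]*640;print(c,d["confidence"],ray(im,row,col,.0265).round(4))
im=r.get_image("scene")
# silhouette: bright striped disc vs. predicted circle
v=cv2.resize(im["image"][200:290,200:320],(800,600),interpolation=cv2.INTER_CUBIC)
t=np.linspace(0,2*np.pi,120)
for z,rad,col in((.029,.044,(255,0,0)),(0,.0365,(0,0,255))):
    P=np.array([(proj(im,[.519+rad*np.cos(k),-.079+rad*np.sin(k),z])-[200,200]+.5)*6.667 for k in t]).astype(np.int32)
    cv2.polylines(v,[P],True,col,1)
save("cc"+__import__("sys").argv[1],v)
s=r.observe();print(s["tcp_pos"],s["contact_force"])
E
python3 cc.py 1
```

```text
scene 0.71 [ 0.5201 -0.0812  0.0265]
top 0.56 [ 0.5215 -0.0853  0.0265]
[ 0.45740126 -0.06271293 -0.00130555] [-2.89544395  1.6042375   3.77219999]
```

View pics/cc1.png

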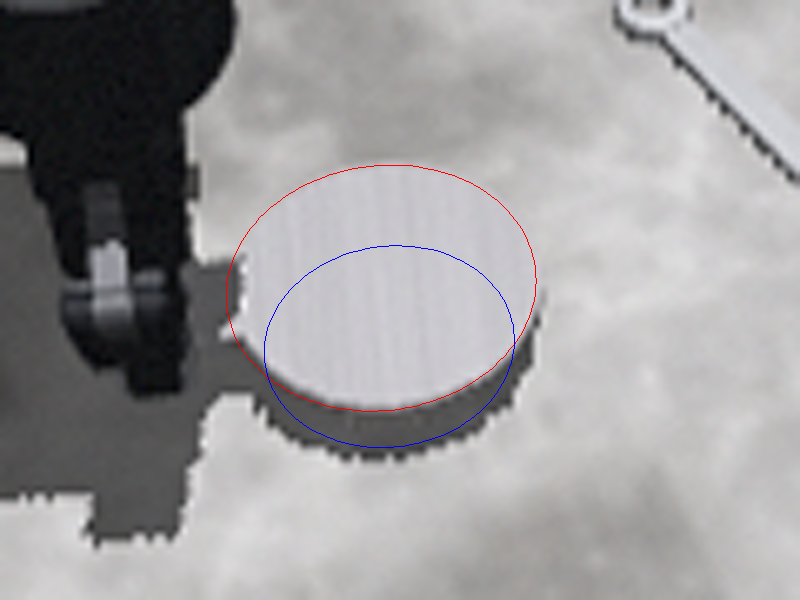

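```bash
python3 - <<'E'
from fit import *
import cv2
t=np.linspace(0,2*np.pi,120)
im=r.get_image("scene");imt=r.get_image("top")
out=[]
for im_,f0 in((im,"scene0"),(imt,"top0")):
  u=proj(im_,[.519,-.079,.02]).round().astype(int);s=28
  for img in(cv2.cvtColor(cv2.imread(f"pics/{f0}.png"),cv2.COLOR_BGR2RGB),im_["image"]):
    k=img is im_["image"]
    v=cv2.resize(img[u[1]-s:u[1]+s,u[0]-s:u[0]+s],(400,400),interpolation=cv2.INTER_CUBIC)
    for z,rad,col in(((.029,.044,(255,0,0)),) if k else ((.024,.0365,(255,0,0)),(0,.0365,(0,0,255)))):
        P=np.array([(proj(im_,[.519+rad*np.cos(a),-.079+rad*np.sin(a),z])-(u-s)+.5)*400/(2*s) for a in t]).astype(np.int32)
        cv2.polylines(v,[P],True,col,1)
    out.append(v)
save("ov",np.vstack([np.hstack(out[:2]),np.hstack(out[2:])])[:, :])
E
python3 -c "
import cv2;a=cv2.imread('pics/ov.png');cv2.imwrite('pics/ov2.png',cv2.resize(a,(600,600),interpolation=cv2.INTER_AREA))"
```

```text
(no output)
```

View pics/ov2.png

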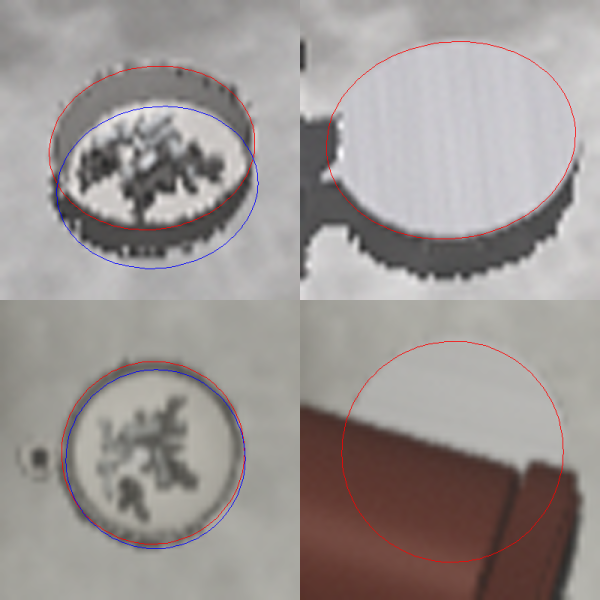

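The cover outline agrees with the intended circle to ~1 mm, and the cup rim fits too. Pressing a little further to find the near-rim contact before letting go.

>>> drive_tool(targets=[[0, 0, 0.02, 0], [0, 0, 0.03, 0], [0, 0, 0.03, 0]])

```text
t: 20.0
tcp_pos: [0.4575, -0.0627, -0.0025]
ee_rot: [0.398, 3.116, 0.0]
contact_force: [-1.6, 1.5, 2.7]
gripper_width: 0.0264
```

>>> drive_tool(targets=[[0, 0, 0.02, 0], [0, 0, 0.03, 0], [0, 0, 0.03, 0]])

```text
t: 20.3
tcp_pos: [0.4575, -0.0627, -0.0031]
ee_rot: [-0.397, -3.116, -0.0]
contact_force: [-3.9, 1.5, 7.9]
gripper_width: 0.0261
```

Force jumped to ~8 N, so the near rim has contact and the cover is level. Backing off half a millimetre and opening.

>>> drive_tool(targets=[[0, 0, -0.02, 0], [0, 0, -0.02, 0]], force=20)

```text
t: 20.5
tcp_pos: [0.4576, -0.0628, -0.0028]
ee_rot: [0.398, 3.116, -0.0]
contact_force: [-2.3, 0.8, 2.0]
gripper_width: 0.0266
```

>>> drive_tool(targets=[[0, 0, 0, 0], [0, 0, 0, 0], [0, 0, 0, 0]], gripper=37)

```text
t: 20.8
tcp_pos: [0.4576, -0.0629, -0.0031]
ee_rot: [0.398, 3.116, -0.0]
contact_force: [0.3, -0.3, -0.5]
gripper_width: 0.0317
```

>>> drive_tool(targets=[[0, 0, 0, 0], [0, 0, 0, 0], [0, 0, 0, 0]], gripper=50)

```text
t: 21.1
tcp_pos: [0.4575, -0.0627, -0.0029]
ee_rot: [0.398, 3.116, -0.0]
contact_force: [0.4, 0.6, -0.6]
gripper_width: 0.0426
```

```bash
python3 look.py 20 .5 -.08
```

```text
21.1 [ 0.4575 -0.0627 -0.0029] [ 0.36  0.64 -0.62] 0.0426 [ 0. -0. -1.]
```

View pics/c20.png

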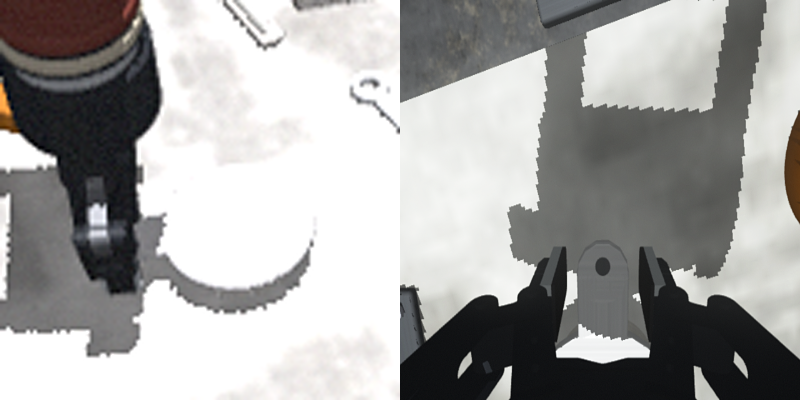

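Released and clear on both sides. Withdrawing straight up.

>>> drive_tool(targets=[[0, 0, -0.3, 0], [0, 0, -0.8, 0], [0, 0, -1.5, 0], [0, 0, -2.4, 0], [0, 0, -3.4, 0]])

```text
t: 21.7
tcp_pos: [0.4565, -0.0625, 0.1344]
ee_rot: [-0.397, -3.115, -0.0]
contact_force: [1.0, 0.0, -0.2]
gripper_width: 0.0428
```

>>> drive_tool(targets=[[0.8, 0.8, -0.3, 0], [1.6, 1.6, -0.6, 0], [2, 2.4, -1, 0], [2, 3.2, -1, 0], [2, 3.2, -1, 0]])

```text
t: 22.2
tcp_pos: [0.413, 0.0841, 0.1751]
ee_rot: [0.39, 3.113, 0.003]
contact_force: [-0.3, 0.2, 0.3]
gripper_width: 0.0424
```

```bash
cat > fin.py <<'E'
from fit import *
s=r.observe();print(s["t"],s["tcp_pos"],s["contact_force"])
out=[]
t=np.linspace(0,2*np.pi,120)
for c in("scene","top","wrist"):
    im=r.get_image(c);save(c+"F",im["image"])
    if c=="wrist":im=wristim(s,im)
    for n in("cover_center","cover_tongue"):
      for d in r.pinpoint(c,n)[:2]:
        row,col=d["location"][0]*480,d["location"][1]*640;print(c,n,round(d["confidence"],2),ray(im,row,col,.0265).round(4))
    u=proj(im,[.519,-.079,.02]).round().astype(int);h=40 if c!="wrist" else 110
    y0,x0=max(u[1]-h,0),max(u[0]-h,0)
    a=im["image"][y0:y0+2*h,x0:x0+2*h];k=400/(2*h)
    v=cv2.resize(a,None,fx=k,fy=k,interpolation=cv2.INTER_CUBIC)
    P=np.array([(proj(im,[.519+.044*np.cos(q),-.079+.044*np.sin(q),.029])-[x0,y0]+.5)*k for q in t]).astype(np.int32)
    cv2.polylines(v,[P],True,(255,0,0),1)
    cv2.imwrite("pics/fin_"+c+".png",cv2.cvtColor(v,cv2.COLOR_RGB2BGR));
    v=np.vstack([v,np.zeros((400-v.shape[0],v.shape[1],3),np.uint8)]) if v.shape[0]<400 else v
    out.append(cv2.resize(v[:400],(266,266)))
save("fin",np.hstack(out))
E
python3 fin.py
```

```text
22.2 [0.41297832 0.08406118 0.1751408 ] [-0.26410347  0.19481906  0.31618794]
scene cover_center 0.96 [ 0.5197 -0.0792  0.0265]
scene cover_tongue 0.6 [ 0.4566 -0.0631  0.0265]
top cover_center 0.75 [ 0.5132 -0.0793  0.0265]
top cover_tongue 0.56 [ 0.4581 -0.0618  0.0265]
```

View pics/fin.png

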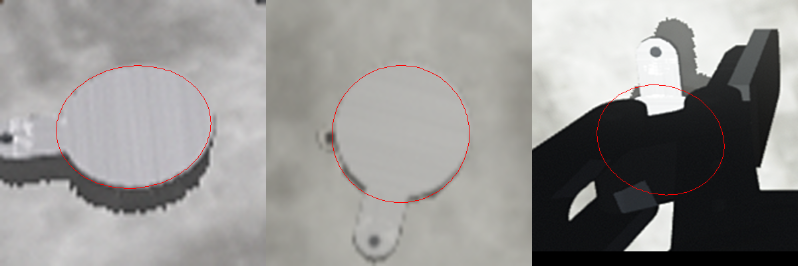

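View pics/sceneF.png

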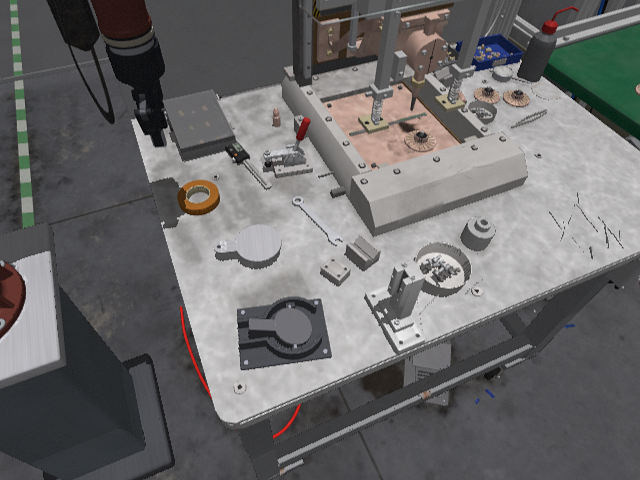

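The disc matches the target circle in both fixed cameras (within ~1 mm) and lies level, and the bystanders haven't moved. Handing in.

```bash
python3 -c "
from workcell import r
print(r.job_done(), r.observe()['t'])"
```

```text
the job is handed in; nothing more can be done
the job is handed in; nothing more can be done
```

The small screw cup is closed. I tipped the cover up in its holder, pinched the raised tongue and set the cover on the rim. It levelled in the grip as it came down, and I then let go. The last reading before hand-in was 22.2 s, well inside the 48 s.

**Last checks:**
- **Tipping:** the tongue stayed up after I lifted off. The force had risen to about 17 N at the rocker's stop.
- **Centring:** the cover's disc overlays the target circle over the cup to about 1 mm in both fixed cameras. The trained network agreed in the scene camera (0.520, −0.079) but was about 6 mm short in x in the top camera (0.513, −0.079). I trusted the outline.
- **Level:** the contact force rose to about 8 N as the near rim took the load, and the scene picture shows the cover lying flat. I have no direct measurement of its tilt.
- **Surroundings:** the spanner, tape roll and block look unmoved in the final picture, compared by eye. The arm was clear of everything.

**Disagreement with the description:** the fingertips stood about 14 to 17 mm behind the reported TCP, not 11 mm ahead of it. This showed when the first press met nothing where contact was expected. I confirmed it from the force on contact and from the wrist camera, and used the measured value from then on.

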